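# Reset the break-back wrench and lock the talkback boom's counterweight with it

## Robot

A 6-joint arm with a two-finger parallel gripper is mounted at the origin on the work surface; the furniture and walls round the work are solid. World frame = base frame: x ahead of the robot, y to its left, z up, the work surface at z = 0. Lengths are in m, angles in rad, forces in N, time in s.
With the tool pointing down it reaches from about 0.35 to 0.85 m from the base axis. Payload 8.1 kg.
Tool frame: the origin (TCP) lies where the fingers leave the gripper's body, on its centre line; the fingertips stand 84 mm ahead of it and the grasp point (between the pads) lies 65 mm ahead of it; z points along the fingers, y is the line along which they close (so a half turn about z gives the same grasp; the last joint's range is limited). The gripper opens to 93 mm and grips with 3 to 60 N. Pads are 15 mm wide; open, the fingers measure 128 mm over their backs; the gripper's body (75 mm by 188 mm) begins 65 mm behind the grasp point.
Start: joints at [1.253, 0.13, 1.488, -0, 1.523, -0.085], TCP at [0.138, 0.584, 0.303] pointing down, gripper open.
Joint ranges: [-2.96, 2.96], [-0.89, 2.26], [0.02, 2.5], [-1.34, 4.48], [0, 2.73], [-2.66, 2.66]. Speed limits (rad/s): [2.39, 2.39, 2.79, 3.14, 3.14, 3.14].

## Interface

Orientations are given as a rotation vector (axis times angle).
In Python, from plant import robot gives the robot as it stands.
- The arm moves only by the shell command python3 -m jog 'ROWS' [FORCE]. ROWS is text: rows parted by semicolons, each of 5 numbers parted by spaces: the opening, from 0 (shut) to 1 (fully open), then the shift along the tool's x, y, z in m, then the turn about the tool's z in degrees. A call has 1 to 10 rows; each row shifts and turns the commanded pose from where the row before left it, along the tool's axes as they then stand; what a row does not reach is not made up. A row lasts 1/12 s, in which the tool goes at most 41.7 mm and 7.16 degrees, less where a joint would pass 70% of its speed; a pose out of reach is approached as far as the arm can. A call with a gripper value outside its range is refused whole. The fingers move at their own pace and stop on an object; FORCE is the grip in N (left out, the last holds). Time passes only in rows, so rows that do not move let the fingers close. It gives the time, the measured TCP pose, the force, the opening and the grip force at its end, in the units of the state.
- robot.read_state(): the state, without advancing time (a new reading comes with each control period).
- robot.read_camera(name): name is "scene" or "top"; returns a dict with "color" (420x560x3 uint8, red, green, blue), "intrinsics" (3x3 intrinsics, pixels), "pose" (4x4, takes a point from camera to world coordinates). Camera axes: x right, y down, z forward; pixel columns grow to the right and rows downward; lengths in m; the calibration is good to about 2 mm. A picture is of the moment at which its call begins. There is no depth.
- robot.close_job(): hands the job in; it is judged then, once.
The state is a dict: "t": time; "q": joint angles; "dq": joint speeds; "joint_torque": joint torques, N m; "tool_pos": TCP position; "orientation": TCP orientation; "force": force on the tool from outside, world axes, zero at the start; "wrist_torque": the same for the moment, N m; "opening": finger opening in m; "gripper_force": force on a finger pad.
Only numpy, scipy, OpenCV 4.12 (cv2) and the standard library are available. Lean on these libraries where they do the work, as an engineer would, in place of code of your own. Each camera call takes 0.05 s, during which the arm holds its last target. There are 200 camera calls.

## Task

The torque wrench on the clamp bolt of the low microphone boom is still broken over at its knuckle: straighten its handle, and slide the counterweight out along the tail, all the way to the end cap. Then, with the weight staying at the cap, turn the straight wrench clockwise until it breaks over again, and stop there: forcing it on past the break crushes the thin tube. Leave it broken over on the bolt, and do not disturb the blue bottle slide and the roll of tape.

Things in the scene. Friction and masses are not known exactly. Their poses are not given: they have to be found in the camera images.
- boom_stand: Fixed low microphone boom: round base 96 mm across, post, horizontal tube of 16 mm diameter, its axis 108 mm above the desk. Origin: on the desk under the post. x = along the tube to its tail, y = left of that, z up. Boom head (34 x 30 x 36 mm) at x 0; inner stop ring (21 mm across) at x 52 to 58, steel end cap (27 mm across) at x 164 to 175; the microphone is on the -x side, to x -241.
- counterweight (a joint): Slide of the counterweight along the tail (m): its inner face is at x = 0.058 + value in the stand's frame; 0 = at the inner ring, 0.050 = against the end cap (home). It slides with 4 N, also when the wrench is pushed that way. Steel disc of 52 mm diameter, 32 mm long, and outside it a clamp block (22 mm long) whose ears on the +y side carry the bolt.
- weight_face (a point): Centre of the weight's inner face (the one towards the post), on the tube's axis, 108 mm above the desk. The free gap between this face and the boom head, where it can be pushed beside the tube, is 41 mm plus the slide's value. Surroundings: left of the robot an open case's lid stands 0.21 m high, 0.2 m from the base axis; a broad shoulder that turns left of about 50 degrees right of ahead meets it, but a hand leaning up to 45 degrees reaches everything.
- clamp_bolt (a joint): Angle (rad) of the upright clamp bolt that carries the wrench head; grows clockwise seen from above = tightening; 0 = slack, at its stop. Stays where it is left. Tightening takes 0.5 N m plus 0.6 N m per rad, so the wrench breaks at about 0.63 when pushed at mid-grip (0.56 15 mm farther out, 0.74 15 mm and 0.92 30 mm farther in). At q the straight wrench points at 0.95 - q rad from the stand's x axis. Over 1.0 the tube is crushed.
- wrench_handle (a joint): Bend (rad) of the wrench's knuckle: 0 straight, 0.32 fully broken over (stop), at the start 0.22 to 0.32. Bends clockwise, straightens anticlockwise; either takes 0.62 N m at the knuckle (about 8 N sideways at mid-grip), and it stays where it is left. Pushed anticlockwise, the bolt first backs off to its slack stop and the weight may slide in. Past the full break, force turns the bolt on.
- wrench_axis (a point): Point on the upright bolt axis at the wrench's height, 139 mm above the desk, 24 mm to the +y side of the tube and 45 mm farther out than weight_face. Socket of 27 mm diameter round it, top at 157 mm.
- knuckle (a point): The wrench's knuckle pin, 32 mm from the bolt axis, 139 mm above the desk; the handle hinges here about an upright axis.
- grip_mid (a point): Middle of the wrench's black round grip (diameter 25 mm, centre 139 mm above the desk), 76 mm from the knuckle, 108 mm from the bolt axis when straight. The grip spans 72 to 154 mm from the bolt axis. Its x axis points from the knuckle out along the handle.
- tube_mid (a point): Bystander: blue bottle slide, a loose tube 28 mm across and 66 mm high, standing upright on the desk; the point is half-way up.
- gaffer_tape: Bystander: black roll of tape, 55 mm across and 19 mm high, lying loose on the desk; origin under its centre.

How it is judged:
By the outcome, as a careful person would: the job done as asked, in the order asked, and still so for the second after the job is handed in, with the robot touching nothing.
It also fails if it takes over 53 s, if anything falls off the work surface, if the arm or the gripper's body presses on something with over 40 N, if the wrist force passes 120 N, or if a joint passes its speed limit or range.

## Working session

There is one attempt and no reset: what is moved stays moved. The work goes in short steps, Python scripts to look and compute and a shell command to move; the robot and the scene stay as the last step left them, time stands still between calls to the robot, and variables do not carry over. Pictures are saved under pics/ and viewed, at most 10 in all, crops included, and the job is handed in when it is done.

```bash
mkdir -p pics; python3 - <<'E'
from plant import robot
import cv2,numpy as np
np.set_printoptions(precision=4,suppress=True)
for n in("scene","top"):
    c=robot.read_camera(n); im=cv2.resize(c["color"],(784,588),interpolation=cv2.INTER_CUBIC)
    cv2.imwrite(f"pics/{n}0.png",im[:,:,::-1]); print(n,c["intrinsics"],c["pose"])
s=robot.read_state(); print({k:s[k] for k in("t","tool_pos","orientation","opening","force")})
E
```

```text
scene [[527.9728   0.     286.9898]
 [  0.     527.9728 209.2944]
 [  0.       0.       1.    ]] [[ 0.6965 -0.4448  0.5631 -0.0469]
 [-0.7176 -0.4305  0.5475 -0.7432]
 [-0.0011 -0.7854 -0.619   0.6264]
 [ 0.      0.      0.      1.    ]]
top [[521.1748   0.     271.8352]
 [  0.     521.1748 211.2542]
 [  0.       0.       1.    ]] [[-0.0161 -0.9883  0.1519  0.3059]
 [-0.9994  0.0114 -0.0319 -0.2866]
 [ 0.0298 -0.1523 -0.9879  0.9309]
 [ 0.      0.      0.      1.    ]]
{'t': 0.1, 'tool_pos': array([0.1383, 0.5835, 0.3018]), 'orientation': array([-0.3649, -3.12  ,  0.0025]), 'opening': 0.09318723887831053, 'force': array([-0.2042, -0.1502, -0.7552])}
```

View pics/scene0.png

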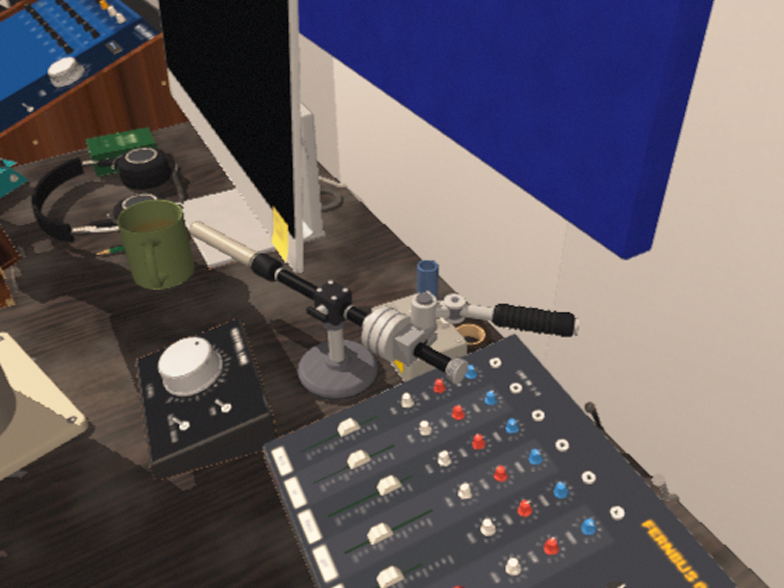

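View pics/top0.png

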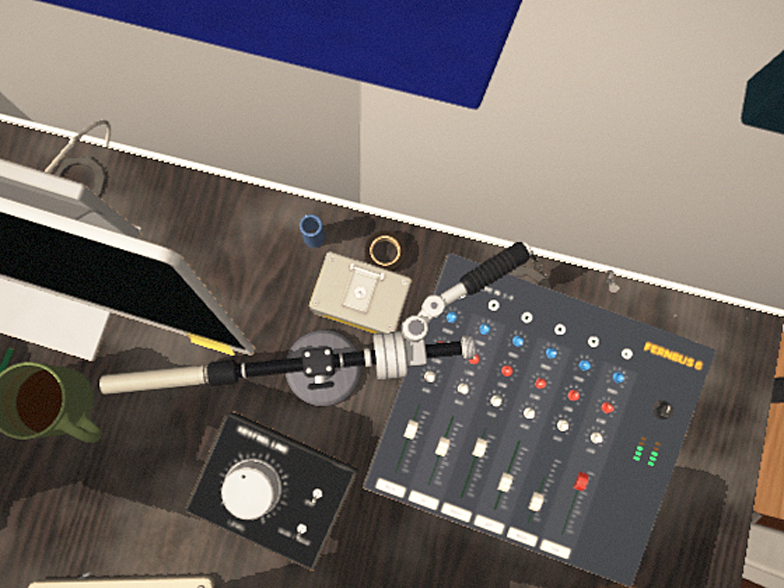

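The pictures (784-wide scale) show the tail pointing right in the top view. There, the boom head is at (318,360), the cap at (468,347), the socket at (415,327), the knuckle at (433,306), and the grip runs from (467,288) to (525,252). The blue tube is at (311,230) and the tape at (385,250). In the scene view, the socket is at (424,300), the grip runs from (497,316) to (578,325), and the cap is at (457,370).

```bash
cat > h.py <<'E'
import numpy as np,cv2
from plant import robot
np.set_printoptions(precision=4,suppress=True)
def ray(c,u,v,z,s=1.4):
    d=c["pose"][:3,:3]@np.linalg.inv(c["intrinsics"])@[u/s,v/s,1]; o=c["pose"][:3,3]
    return o+d*(z-o[2])/d[2]
def proj(c,p,s=1.4):
    q=c["pose"][:3,:3].T@(np.array(p)-c["pose"][:3,3]); q=c["intrinsics"]@q; return q[:2]/q[2]*s
def crop(c,name,x0,y0,w,h,k):
    im=c["color"][y0:y0+h,x0:x0+w]; im=cv2.resize(im,None,fx=k,fy=k,interpolation=cv2.INTER_CUBIC); cv2.imwrite("pics/"+name,im[:,:,::-1])
E
python3 - <<'E'
from h import *
t=robot.read_camera("top"); s=robot.read_camera("scene")
for n,u,v,z in [("head",318,360,.126),("cap",468,347,.108),("socket",415,327,.157),("knuckle",433,306,.15),("g0",467,288,.139),("g1",525,252,.139),("bottle",311,223,.066),("tape",385,250,.019),("face",377,357,.108),("micend",101,384,.108)]: print(n,ray(t,u,v,z))
for n,u,v,z in [("socket",424,299,.157),("cap",461,372,.108),("g0",497,316,.139),("g1",574,325,.139)]: print("s",n,ray(s,u,v,z))
crop(t,"t1.png",200,140,200,150,4); crop(s,"s1.png",210,170,220,130,3.6)
E
```

```text
head [ 0.3591 -0.2427  0.126 ]
cap [ 0.3725 -0.4114  0.108 ]
socket [ 0.3907 -0.3479  0.157 ]
knuckle [ 0.4141 -0.3685  0.15  ]
g0 [ 0.4353 -0.4078  0.139 ]
g1 [ 0.4752 -0.4742  0.139 ]
bottle [ 0.5293 -0.2314  0.066 ]
tape [ 0.5052 -0.3227  0.019 ]
face [ 0.3627 -0.308   0.108 ]
micend [ 0.3371 -0.0017  0.108 ]
s socket [ 0.3888 -0.351   0.157 ]
s cap [ 0.3744 -0.4157  0.108 ]
s g0 [ 0.4371 -0.4086  0.139 ]
s g1 [ 0.48   -0.4733  0.139 ]
```

View pics/t1.png

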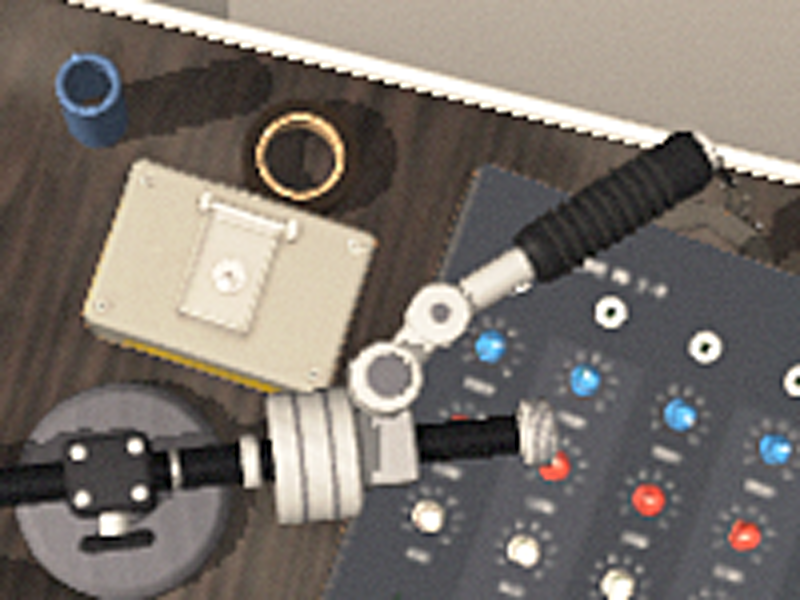

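View pics/s1.png

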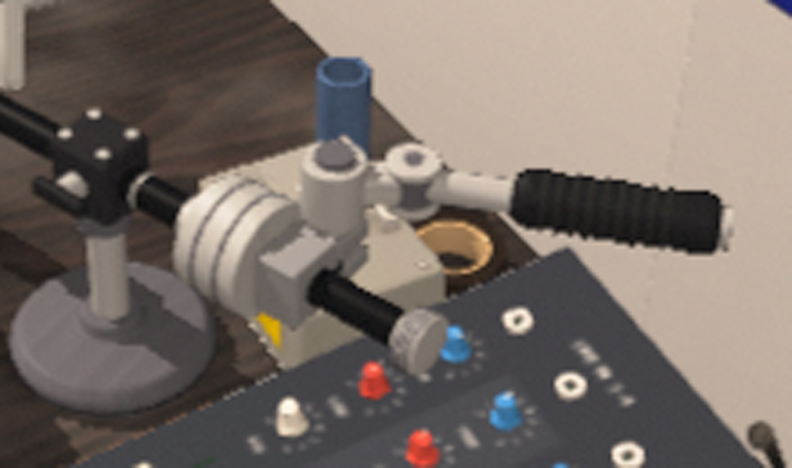

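The close crops confirm the layout: the tail points to world -y with the wrench on its far (+x) side, and the face is about 6 mm off the ring. Next I'll get the frame numbers and locate the obstacles: monitor, wall panel and wall edge.

```bash
python3 - <<'E'
from h import *
from scipy.optimize import least_squares
t=robot.read_camera("top"); s=robot.read_camera("scene")
def tri(a,b):
    r=least_squares(lambda p:np.r_[proj(t,p)-a,proj(s,p)-b],[.4,-.2,.2]); return r.x,np.abs(r.fun).max()
print("panel corner",tri((478,108),(625,258)))
print("monitor low corner",tri((252,350),(297,270)))
print("mon note",tri((212,343),(281,235)))
print("mug rim",tri((40,400),(150,212)))
for u,v in [(360,203),(560,258),(784,310)]: print("wall edge",ray(t,u,v,0.0))
# stand fit: head, cap, mic, bolt
hd=ray(t,316,360,.126);cap=(ray(t,468,347,.108)+ray(s,459,371,.108))/2
print(hd,cap)
# base disc centre (top z~.01)
print("base",ray(t,323,368,.01), ray(s,338,368,.01))
E
```

```text
panel corner (array([ 0.6563, -0.4325,  0.1113]), np.float64(0.15595069582400356))
monitor low corner (array([ 0.3712, -0.1669,  0.1086]), np.float64(1.5267123802012748))
mon note (array([ 0.3786, -0.1288,  0.1366]), np.float64(0.24054636970311094))
mug rim (array([0.3179, 0.0637, 0.1123]), np.float64(3.446058329094228))
wall edge [ 0.5729 -0.2916  0.    ]
wall edge [ 0.4965 -0.5529  0.    ]
wall edge [ 0.4241 -0.8449  0.    ]
[ 0.3591 -0.2405  0.126 ] [ 0.3733 -0.4124  0.108 ]
base [ 0.3566 -0.2426  0.01  ] [ 0.3571 -0.2439  0.01  ]
```

```bash
python3 - <<'E'
from h import *
t=robot.read_camera("top"); s=robot.read_camera("scene")
crop(t,"t2.png",0,80,200,150,3.5);crop(s,"s2.png",0,0,240,210,2.8)
for u,v in [(170,95),(230,180),(297,270)]: print("s",ray(s,u,v,.109))
for z in(.3,.4,.5):print(z,ray(t,175,248,z),proj(s,ray(t,175,248,z)))
# IK-free kinematics hint
st=robot.read_state();print(st["q"],st["t"])
E
```

```text
s [0.541  0.3822 0.109 ]
s [0.44   0.0663 0.109 ]
s [ 0.3694 -0.1663  0.109 ]
0.3 [ 0.4474 -0.1274  0.3   ] [313.8622  86.374 ]
0.4 [ 0.4249 -0.1526  0.4   ] [305.6264   2.8445]
0.5 [ 0.4025 -0.1779  0.5   ] [ 295.1201 -103.7128]
[ 1.2526  0.1306  1.4884 -0.      1.523  -0.0854] 0.4
```

View pics/t2.png

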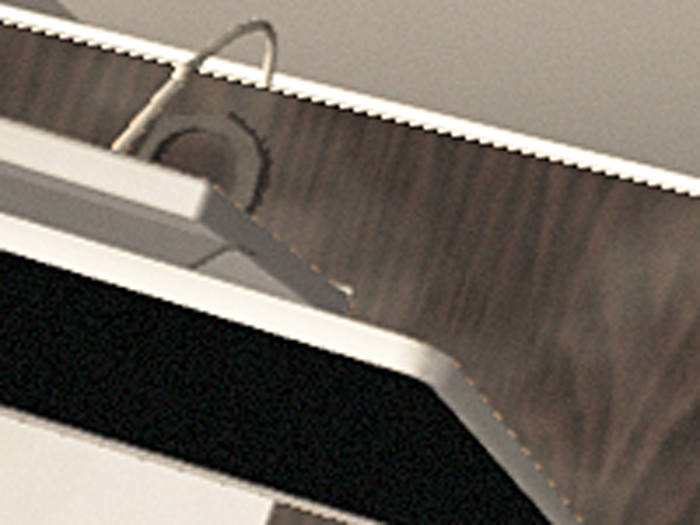

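The monitor spans from (.37,-.17) to (.54,.38), low to about 0.42 m high. I'll swing at a radius of about 0.35, raised.

```bash
python3 -m jog '1 -0.0074 -0.0311 -0.0169 0;1 -0.0074 -0.0311 -0.0169 0;1 -0.0074 -0.0311 -0.0169 0;1 -0.0074 -0.0311 -0.0169 0;1 -0.0074 -0.0311 -0.0169 0;1 -0.0074 -0.0311 -0.0169 0;1 -0.0074 -0.0311 -0.0169 0'
python3 -m jog '0.5 -0.027 -0.0223 0 0;0.5 -0.027 -0.0223 0 0;0.5 -0.027 -0.0223 0 0;0.5 -0.027 -0.0223 0 0;0.5 -0.027 -0.0223 0 0;0.5 -0.027 -0.0223 0 0;0.5 -0.027 -0.0223 0 0;0.5 -0.027 -0.0223 0 0;0.5 -0.027 -0.0223 0 0;0.5 -0.027 -0.0223 0 0'
```

```text
t: 0.98
tool_pos: [0.1383, 0.3585, 0.4218]
orientation: [0.364, 3.12, 0.001]
force: [0.6, -1.6, 1.2]
opening: 0.0931
gripper_force: 0.0
t: 1.82
tool_pos: [0.3505, 0.079, 0.4214]
orientation: [0.365, 3.119, 0.001]
force: [-0.1, 0.1, 0.2]
opening: 0.0463
gripper_force: 0.0
```

```bash
python3 -m jog '0.5 -0.0044 -0.036 0 0;0.5 -0.0044 -0.036 0 0;0.5 -0.0044 -0.036 0 0;0.5 -0.0044 -0.036 0 0;0.5 -0.0044 -0.036 0 0;0.5 -0.002 -0.0303 0 0;0.5 -0.002 -0.0303 0 0;0.5 -0.002 -0.0303 0 0;0.5 -0.002 -0.0303 0 0'
python3 -m jog '0.5 -0.0238 -0.0222 0 0;0.5 -0.0238 -0.0222 0 0;0.5 -0.0238 -0.0222 0 0;0.5 -0.0238 -0.0222 0 0;0.5 -0.0238 -0.0222 0 0;0.5 -0.0238 -0.0222 0 0;0.5 -0.0238 -0.0222 0 0;0.5 -0.0238 -0.0222 0 0;0.5 0 0 0 0'
python3 -m jog '0.5 0 0 0.02 6.5;0.5 0 0 0.02 6.5;0.5 0 0 0.02 6.5;0.5 0 0 0.02 6.5;0.5 0 0 0.02 6.5;0.5 0 0 0.02 6.5;0.5 0 0 0.02 6.5;0.5 0 0 0 0'
cat >> h.py <<'E'
def go(x,y,z,ya):
    "tool shift to world x,y,z and turn so that tool y points at ya deg"
    from scipy.spatial.transform import Rotation as R
    s=robot.read_state(); M=R.from_rotvec(s["orientation"]).as_matrix()
    a=np.degrees(np.arctan2(M[1,1],M[0,1])); print("t",s["t"],"tool",s["tool_pos"],"ya",a,"q",s["q"],"F",s["force"])
    print("shift",M.T@(np.array([x,y,z])-s["tool_pos"]),"turn",-(ya-a))
E
python3 -c "
from h import *
go(.4543,-.4368,.203,31)"
```

```text
t: 2.57
tool_pos: [0.3088, -0.2208, 0.4213]
orientation: [0.366, 3.119, -0.001]
force: [0.0, 0.1, 0.2]
opening: 0.0461
gripper_force: 0.0
t: 3.32
tool_pos: [0.4554, -0.4396, 0.4159]
orientation: [-0.366, -3.116, -0.006]
force: [0.3, -0.2, -1.0]
opening: 0.0466
gripper_force: 0.0
t: 3.98
tool_pos: [0.4524, -0.4342, 0.2761]
orientation: [-1.547, -2.726, -0.004]
force: [-1.0, 0.3, -0.9]
opening: 0.0463
gripper_force: 0.0
t 3.9833 tool [ 0.4524 -0.4342  0.2761] ya 30.852563291686668 q [-0.8466  0.2213  1.4353  0.0001  1.4923 -1.3851] F [-0.9868  0.3237 -0.9465]
shift [-0.0037  0.0004  0.073 ] turn -0.14743670831333233
```

```bash
python3 -m jog '0.5 -0.003 0 0.018 0;0.5 0 0 0.018 0;0.5 0 0 0.018 0;0.5 0 0 0.018 0;0.5 0 0 0 0'
python3 - <<'E'
from h import *
t=robot.read_camera("top");s=robot.read_camera("scene")
a=cv2.resize(t["color"][150:270,240:400],(800,600))[:,:,::-1]
cv2.imwrite("pics/t3.png",a)
E
```

```text
t: 4.4
tool_pos: [0.4543, -0.4372, 0.2061]
orientation: [-1.535, -2.735, -0.003]
force: [-0.8, 0.6, -0.6]
opening: 0.0464
gripper_force: 0.0
```

View pics/t3.png

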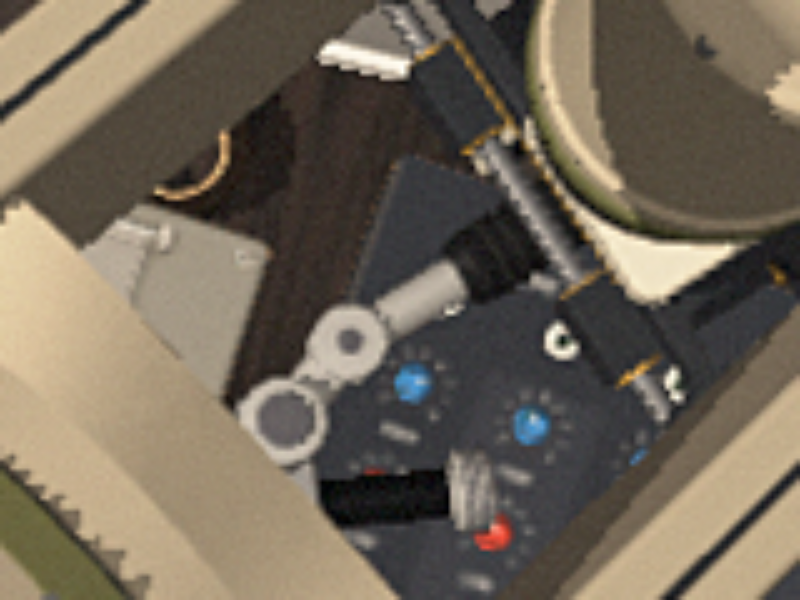

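The grip sits between the fingers without contact (around pixel (500,250)). I'll push in tool +y (anticlockwise).

```bash
python3 -m jog '0.5 0 0.005 0.002 0;0.5 0 0.005 0 0;0.5 0 0.005 0 -3.5;0.5 0.0005 0.006 0 -3.5;0.5 0.0005 0.006 0 -3.5;0.5 0.0005 0.006 0 -3.5'
python3 -c "
from h import *
go(.4878,-.3896,.204,59.2)"
```

```text
t: 5.0
tool_pos: [0.4815, -0.4185, 0.2083]
orientation: [-1.193, -2.906, 0.002]
force: [-7.4, -1.8, 1.0]
opening: 0.0464
gripper_force: 3.3
t 5.0 tool [ 0.4815 -0.4185  0.2083] ya 45.359569604375515 q [-0.7953  0.2904  1.4799 -0.0013  1.3711 -1.5867] F [-7.3541 -1.8136  0.968 ]
shift [0.0159 0.025  0.0043] turn -13.840430395624487
```

```bash
python3 -m jog '0.5 0.003 0.006 0.003 -3.5;0.5 0.003 0.006 0 -3.5;0.5 0.003 0.006 0 -3.5;0.5 0 0 0 0'
python3 -c "
from h import *
go(.4878,-.3896,.204,59.2)
t=robot.read_camera('top')
cv2.imwrite('pics/t4.png',cv2.resize(t['color'][150:270,240:400],(800,600))[:,:,::-1])"
```

```text
t: 5.33
tool_pos: [0.4876, -0.3998, 0.2065]
orientation: [0.919, 3.001, -0.006]
force: [-0.2, -4.4, -0.3]
opening: 0.0469
gripper_force: 2.0
t 5.3333 tool [ 0.4876 -0.3998  0.2065] ya 55.943045703782644 q [-0.7673  0.2694  1.5084 -0.0018  1.3591 -1.7434] F [-0.2178 -4.3944 -0.264 ]
shift [0.0056 0.0086 0.0024] turn -3.2569542962173585
```

View pics/t4.png

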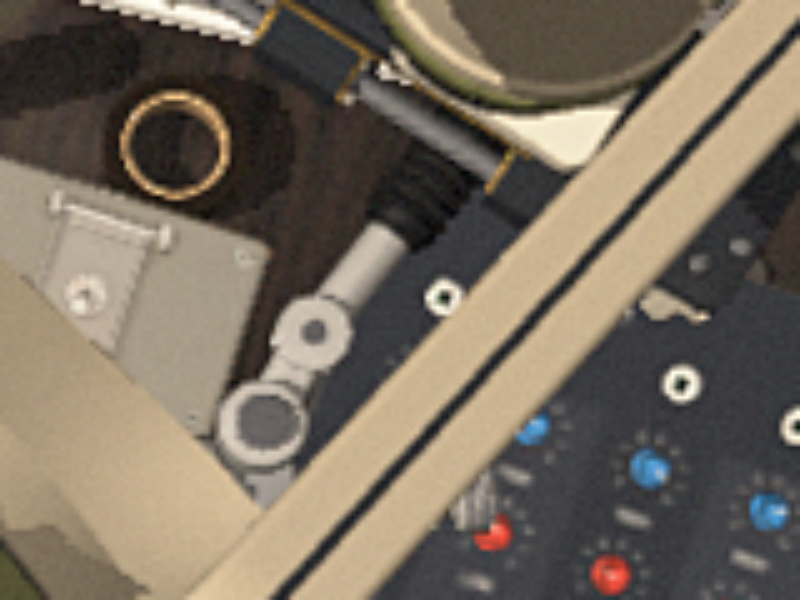

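Wrench nearly straight: bolt (262,420), knuckle (313,332), grip (425,198), a few degrees of bend left. I'll push on until it stops.

```bash
python3 -m jog '0.5 0.001 0.005 0.001 -2;0.5 0.001 0.005 0 -1.5;0.5 0 0 0 0'
python3 -c "
from h import *
go(.4878,-.3896,.204,59.2)"
python3 -m jog '0.5 0.001 0.003 0 0;0.5 0 0 0 0'
```

```text
t: 5.63
tool_pos: [0.4919, -0.3912, 0.2061]
orientation: [0.83, 3.024, -0.007]
force: [-0.6, -7.0, 0.6]
opening: 0.0466
gripper_force: 2.7
t 5.6333 tool [ 0.4919 -0.3912  0.2061] ya 59.29469526250931 q [-0.7526  0.2628  1.517  -0.0018  1.3548 -1.7872] F [-0.5695 -6.9807  0.6261]
shift [ 0.0044 -0.0007  0.0021] turn 0.09469526250930471
t: 5.8
tool_pos: [0.4926, -0.3886, 0.2061]
orientation: [0.833, 3.023, -0.008]
force: [0.9, -8.7, 0.2]
opening: 0.0466
gripper_force: 3.5
```

```bash
python3 -m jog '0.5 0 0.003 0 0;0.5 0 0.002 0 0;0.5 0 0 0 0'; python3 -m jog '0.5 0 0.003 0 0;0.5 0 0 0 0'
```

```text
t: 6.05
tool_pos: [0.4937, -0.387, 0.2062]
orientation: [0.835, 3.023, -0.016]
force: [-4.3, -20.9, -1.1]
opening: 0.0468
gripper_force: 10.1
t: 6.22
tool_pos: [0.4943, -0.386, 0.2063]
orientation: [0.837, 3.023, -0.02]
force: [-7.7, -27.4, -2.1]
opening: 0.047
gripper_force: 14.0
```

```bash
python3 -m jog '0.5 0 -0.007 0 0;0.5 0 -0.007 0 0;0.5 0 0 0 0;0.5 0 0 -0.03 0;0.5 0 0 -0.03 0;0.5 0 0 -0.03 0;0.5 -0.03 -0.03 -0.01 0;0.5 -0.03 -0.03 0 0;0.5 -0.03 -0.03 0 0;0.5 -0.03 -0.03 0 0'
python3 - <<'E'
from h import *
t=robot.read_camera("top")
cv2.imwrite('pics/t5.png',cv2.resize(t['color'][150:285,220:400],(800,600))[:,:,::-1])
go(.36,-.28,.3,4.8)
E
```

```text
t: 7.05
tool_pos: [0.5298, -0.5528, 0.3041]
orientation: [0.832, 3.027, -0.001]
force: [1.1, 0.2, 0.8]
opening: 0.0464
gripper_force: 0.0
t 7.1 tool [ 0.5295 -0.56    0.2972] ya 59.03758556013881 q [-0.8794  0.6166  0.8948 -0.0012  1.6321 -1.9099] F [-0.0475 -3.8532 -7.2467]
shift [ 0.2894  0.1529 -0.0022] turn 54.23758556013881
```

View pics/t5.png

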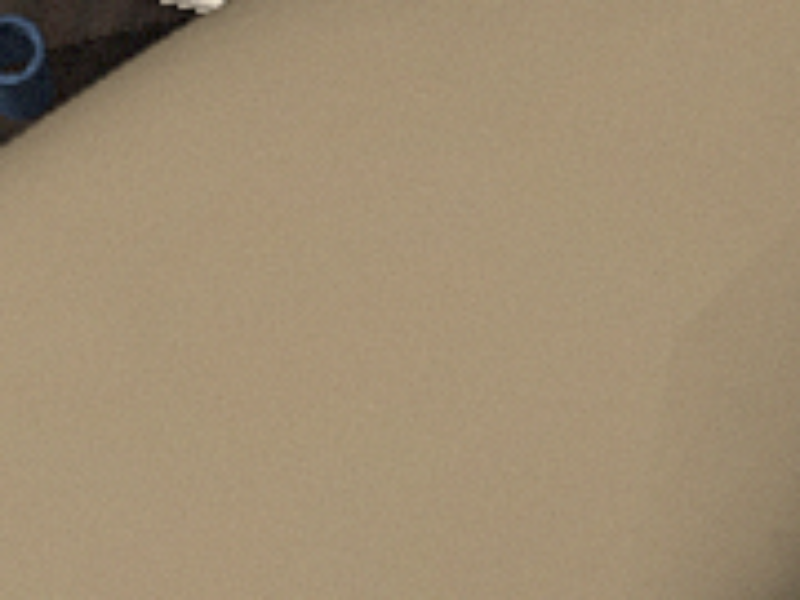

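The arm hides the work, so this picture shows nothing useful. Force rose to 27 N at the stops, so the wrench is straight. Next I'll move over the gap at (.361,-.279).

```bash
python3 -m jog '0.34 0.0289 0.0153 0 0;0.34 0.0289 0.0153 0 0;0.34 0.0289 0.0153 0 0;0.34 0.0289 0.0153 0 0;0.34 0.0289 0.0153 0 0;0.34 0.0289 0.0153 0 0;0.34 0.0289 0.0153 0 0;0.34 0.0289 0.0153 0 0;0.34 0.0289 0.0153 0 0;0.34 0.0289 0.0153 0 0'
python3 -m jog '0.34 0 0 0 6.8;0.34 0 0 0 6.8;0.34 0 0 0 6.8;0.34 0 0 0 6.8;0.34 0 0 0 6.8;0.34 0 0 0 6.8;0.34 0 0 0 6.8;0.34 0 0 0 6.6;0.34 0 0 0 0'
python3 -c "
from h import *
go(.3611,-.2789,.176,4.8)
s=robot.read_camera('scene'); crop(s,'s6.png',190,150,240,180,3.3)"
```

```text
t: 7.93
tool_pos: [0.3583, -0.2707, 0.3027]
orientation: [0.834, 3.028, 0.001]
force: [1.1, 0.4, 0.2]
opening: 0.0312
gripper_force: 0.0
t: 8.68
tool_pos: [0.3592, -0.272, 0.303]
orientation: [2.128, 2.31, 0.001]
force: [-0.3, -0.2, 0.3]
opening: 0.0314
gripper_force: 0.0
t 8.6833 tool [ 0.3592 -0.272   0.303 ] ya 4.701484036501271 q [-0.7624 -0.2859  1.8825  0.0006  1.5446 -0.8445] F [-0.2913 -0.1719  0.3441]
shift [-0.007   0.0012  0.127 ] turn -0.09851596349872871
```

View pics/s6.png

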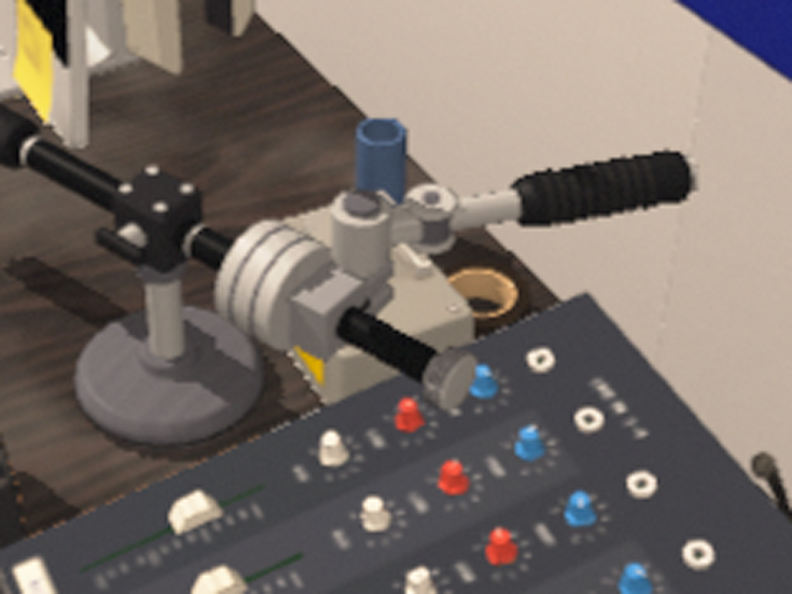

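Scene crop: socket top at (362,200), knuckle (437,197), grip from (520,203) to (690,172), weight close to the inner ring, tape and bottle untouched. I'll check straightness and descend.

```bash
python3 - <<'E'
from h import *
s=robot.read_camera('scene')
f=lambda u,v,z: ray(s,190+u/3.3,150+v/3.3,z,1)
b=f(362,202,.157);k=f(433,194,.152);g0=f(522,202,.139);g1=f(688,174,.139)
ang=lambda d: np.arctan2(d@[.9965,.084],d@[.084,-.9965])
print(b,k,g0,g1,"bolt",ang((k-b)[:2]),"handle",ang((g1-g0)[:2]),"whole",ang((g1-b)[:2]))
E
python3 -m jog '0.34 -0.0035 0.001 0.02 0;0.34 -0.0035 0 0.02 0;0.34 0 0 0.02 0;0.34 0 0 0.02 0;0.34 0 0 0.02 0;0.34 0 0 0.015 0;0.34 0 0 0.012 0;0.34 0 0 0 0'
```

```text
[ 0.3896 -0.3441  0.157 ] [ 0.4201 -0.3584  0.152 ] [ 0.4564 -0.3805  0.139 ] [ 0.5255 -0.4222  0.139 ] bolt 1.0474902219639737 handle 0.9439359745522266 whole 0.9651377201659587
t: 9.45
tool_pos: [0.3594, -0.2783, 0.173]
orientation: [-2.117, -2.315, -0.0]
force: [0.1, 0.2, -0.3]
opening: 0.0318
gripper_force: 0.0
```

```bash
python3 -m jog '0.34 -0.005 0.0015 0 0;0.34 -0.005 0 0 0;0.34 -0.005 0 0 0;0.34 -0.006 0 0 0;0.34 -0.006 0 0 0;0.34 -0.006 0 0 0;0.34 -0.006 0 0 0;0.34 -0.006 0 0 0;0.34 0 0 0 0'
python3 -c "
from h import *
go(.3664,-.342,.173,4.8)"
```

```text
t: 10.2
tool_pos: [0.3657, -0.3257, 0.1757]
orientation: [2.123, 2.314, -0.002]
force: [-0.4, -1.2, -0.7]
opening: 0.0316
gripper_force: 0.0
t 10.2 tool [ 0.3657 -0.3257  0.1757] ya 4.928209916214795 q [-0.8318 -0.0702  1.9309 -0.0009  1.2799 -0.9175] F [-0.444  -1.2072 -0.7407]
shift [-0.0163 -0.0007  0.0027] turn 0.1282099162147956
```

```bash
python3 -m jog '0.34 -0.005 0 0 0;0.34 -0.005 0 0 0'; python3 -m jog '0.34 -0.004 0 0.002 0;0.34 -0.003 0 0 0;0.34 0 0 0 0'
```

```text
t: 10.37
tool_pos: [0.3664, -0.3342, 0.1754]
orientation: [-2.122, -2.315, -0.0]
force: [-1.3, 4.1, 2.6]
opening: 0.0315
gripper_force: 2.2
t: 10.62
tool_pos: [0.3671, -0.3408, 0.1732]
orientation: [-2.122, -2.314, -0.002]
force: [-0.5, 8.2, 5.2]
opening: 0.032
gripper_force: 3.9
```

```bash
python3 -m jog '0.34 -0.003 0 0 0;0.34 0 0 0 0'; python3 -m jog '0.34 -0.004 0 0 0;0.34 0 0 0 0'
```

```text
t: 10.78
tool_pos: [0.3672, -0.3412, 0.1732]
orientation: [-2.118, -2.311, -0.007]
force: [-4.6, 23.4, 16.6]
opening: 0.0312
gripper_force: 12.1
t: 10.95
tool_pos: [0.3673, -0.3418, 0.1731]
orientation: [-2.112, -2.307, -0.014]
force: [-8.5, 45.2, 32.3]
opening: 0.0314
gripper_force: 23.2
```

The weight is at the cap: it stopped at the predicted position and force rose to 45 N. I'll back off, lift and go to the grip.

```bash
python3 -m jog '0.34 0.01 0 0 0;0.34 0.012 0 0 0;0.34 0 0 -0.03 0;0.34 0 0 -0.035 0;0.34 0 0 -0.035 0;0.34 0 0 -0.03 0;0.34 0 0 0 -7;0.34 0 0 0 -7;0.34 0 0 0 -7;0.34 0 0 0 -7'
python3 -m jog '0.45 0 0 0 -7;0.45 0 0 0 -7;0.45 0 0 0 -7;0.45 0 0 0 -5.3;0.45 0 0 0 0'
python3 -c "
from h import *
go(.4865,-.4488,.204,59.2)"
```

```text
t: 11.78
tool_pos: [0.3658, -0.3267, 0.3037]
orientation: [1.492, 2.764, -0.002]
force: [-0.1, -0.8, -0.3]
opening: 0.0317
gripper_force: 0.0
t: 12.2
tool_pos: [0.3658, -0.3265, 0.3034]
orientation: [0.827, 3.031, -0.002]
force: [-0.1, 0.0, -0.7]
opening: 0.0418
gripper_force: 0.0
t 12.2 tool [ 0.3658 -0.3265  0.3034] ya 59.488595738316945 q [-0.8329 -0.171   1.7843 -0.0008  1.5276 -1.8711] F [-0.1404  0.0096 -0.7107]
shift [-0.166  -0.044   0.0995] turn 0.28859573831694263
```

```bash
python3 -m jog '0.45 -0.0332 -0.0088 0 0;0.45 -0.0332 -0.0088 0 0;0.45 -0.0332 -0.0088 0 0;0.45 -0.0332 -0.0088 0 0;0.45 -0.0332 -0.0088 0 0;0.45 0 0 0 0;0.45 0 0 0.02 0'
python3 -c "
from h import *
go(.4865,-.4488,.204,59.2)"
```

```text
t: 12.78
tool_pos: [0.4878, -0.4512, 0.2853]
orientation: [0.838, 3.025, -0.004]
force: [0.7, 0.3, 0.3]
opening: 0.0419
gripper_force: 0.0
t 12.7833 tool [ 0.4878 -0.4512  0.2853] ya 59.0382527859894 q [-0.8233  0.3084  1.3159 -0.0005  1.5133 -1.8537] F [0.7045 0.2856 0.3353]
shift [0.0027 0.0015 0.0813] turn -0.1617472140106031
```

```bash
python3 -m jog '0.45 0.0015 0.001 0.018 0;0.45 0 0 0.018 0;0.45 0 0 0.018 0;0.45 0 0 0.015 0;0.45 0 0 0.011 0;0.45 0 0 0 0'
python3 -c "
from h import *
go(.4865,-.4488,.204,59.2)"
```

```text
t: 13.28
tool_pos: [0.4841, -0.4461, 0.2003]
orientation: [-0.835, -3.024, -0.003]
force: [-0.2, 0.6, -0.3]
opening: 0.0416
gripper_force: 0.0
t 13.2833 tool [ 0.4841 -0.4461  0.2003] ya 59.13379915021059 q [-0.8223  0.3532  1.4184 -0.0003  1.3746 -1.8544] F [-0.1712  0.5508 -0.2738]
shift [-0.0034 -0.0011 -0.0037] turn -0.06620084978941065
```

```bash
cat >> h.py <<'E'
XS=np.array([.084,-.9965]);YS=np.array([.9965,.084]);B=np.array([.3937,-.3935])
def wr(q,b,off=.0083):
    "TCP xy and ya for bolt q, bend b, far pad touching"
    d=lambda a:np.cos(a)*XS+np.sin(a)*YS
    f=.95-q-b; n=-np.sin(f)*XS+np.cos(f)*YS
    p=B+.032*d(.95-q)+.076*d(f)-off*n
    return p,np.degrees(np.arctan2(n[1],n[0]))
def at():
    from scipy.spatial.transform import Rotation as R
    s=robot.read_state(); M=R.from_rotvec(s["orientation"]).as_matrix(); n=M[:2,1]
    v=s["tool_pos"][:2]+(s["opening"]/2-.0125)*n-B
    print("contact angle",np.arctan2(v@YS,v@XS),"r",np.hypot(*v),"handle yaw",np.arctan2(-n@XS,n@YS),"F",s["force"],"Fn",s["force"][:2]@n)
E
python3 -m jog '0.45 -0.003 -0.004 -0.004 0;0.45 0 -0.004 0 0;0.45 0 0 0 0'
python3 -c "
from h import *
at(); p,a=wr(0.2,0); go(*p,.204,a)"
```

```text
t: 13.53
tool_pos: [0.4843, -0.4569, 0.2097]
orientation: [0.833, 3.026, -0.002]
force: [0.5, 0.2, 0.5]
opening: 0.0419
gripper_force: 0.1
contact angle 0.9524762372843035 r 0.11027480803376545 handle yaw 0.9493831747423328 F [0.5183 0.1624 0.4691] Fn 0.40481268950494426
t 13.5333 tool [ 0.4843 -0.4569  0.2097] ya 59.214007673614404 q [-0.8334  0.3592  1.3932  0.0003  1.386  -1.8669] F [0.5183 0.1624 0.4691]
shift [ 0.0061 -0.0214  0.0057] turn 11.423814418655056
```

```bash
python3 -m jog '0.45 0.0015 -0.0072 0.003 3.8;0.45 0.0015 -0.0072 0 3.8;0.45 0.001 -0.0072 0 3.8;0.45 0.001 -0.0072 0 3.8;0.45 0.001 -0.0072 0 3.8'
python3 -c "
from h import *
at(); p,a=wr(0.5,0); go(*p,.204,a)"
```

```text
t: 13.95
tool_pos: [0.4586, -0.4808, 0.2067]
orientation: [1.323, 2.843, -0.0]
force: [7.9, 1.3, -1.9]
opening: 0.0419
gripper_force: 3.3
contact angle 0.6327305135391244 r 0.10857589799442346 handle yaw 0.6154715903956176 F [ 7.8527  1.2815 -1.9299] Fn 6.833328147396047
t 13.95 tool [ 0.4586 -0.4808  0.2067] ya 40.08228316002103 q [-0.8872  0.3566  1.4022  0.0022  1.378  -1.5871] F [ 7.8527  1.2815 -1.9299]
shift [ 0.0034 -0.0194  0.0026] turn 9.480823758986379
```

```bash
python3 -m jog '0.45 0.001 -0.0072 0 3.8;0.45 0.001 -0.0072 0 3.8;0.45 0.001 -0.0072 0 3.8;0.45 0.001 -0.0072 0 3.8'
python3 -c "
from h import *
at(); p,a=wr(0.63,.2); go(*p,.204,a)"
```

```text
t: 14.28
tool_pos: [0.433, -0.4944, 0.2069]
orientation: [1.687, 2.642, -0.0]
force: [9.3, -1.7, -3.4]
opening: 0.0419
gripper_force: 4.1
contact angle 0.3652167657613744 r 0.10802269521616462 handle yaw 0.3501461691500425 F [ 9.347  -1.7185 -3.4312] Fn 7.7564214527892945
t 14.2833 tool [ 0.433  -0.4944  0.2069] ya 24.88025632511887 q [-0.9305  0.3362  1.427   0.0022  1.3718 -1.3651] F [ 9.347  -1.7185 -3.4312]
shift [ 0.0039 -0.0196  0.0028] turn 13.186404163401388
```

```bash
python3 -m jog '0.45 0.001 -0.005 0.001 3.3;0.45 0.001 -0.005 0 3.3;0.45 0.001 -0.005 0 3.3;0.45 0.001 -0.004 0 3.3;0.45 0 0 0 0'
python3 - <<'E'
from h import *
at(); p,a=wr(0.63,.25); go(*p,.204,a)
t=robot.read_camera('top'); s=robot.read_camera('scene')
A=cv2.resize(t['color'][170:270,260:393],(798,600),interpolation=cv2.INTER_CUBIC)
cv2.imwrite('pics/t7.png',A[:,:,::-1])
for b in(.1,.2,.3):
    for q in (.55,.63,.7):
        d=lambda a:np.cos(a)*XS+np.sin(a)*YS
        k=B+.032*d(.95-q); g=k+.030*d(.95-q-b)
        f=lambda x,z:(proj(t,[*x,z],1)-[260,170])*6
        print(q,b,"bolt",f(B,.157),"kn",f(k,.152),"grip start",f(k+.04*d(.95-q-b),.139))
E
```

```text
t: 14.7
tool_pos: [0.4133, -0.4978, 0.2065]
orientation: [1.981, 2.429, -0.001]
force: [5.9, -3.1, 0.4]
opening: 0.0416
gripper_force: 2.9
contact angle 0.18001267201898366 r 0.10631076728838901 handle yaw 0.11855722981556045 F [ 5.9454 -3.082   0.4456] Fn 5.203409304226304
t 14.7 tool [ 0.4133 -0.4978  0.2065] ya 11.611187519341788 q [-0.9577  0.3096  1.4602  0.0014  1.3643 -1.1606] F [ 5.9454 -3.082   0.4456]
shift [-0.0007 -0.0038  0.0025] turn 2.7821243332784213
0.55 0.1 bolt [400.5828 367.2842] kn [507.7938 309.4881] grip start [640.3704 256.7875]
0.63 0.1 bolt [400.5828 367.2842] kn [512.4714 318.5147] grip start [649.6856 277.135 ]
0.7 0.1 bolt [400.5828 367.2842] kn [515.9693 326.6881] grip start [656.5048 295.487 ]
0.55 0.2 bolt [400.5828 367.2842] kn [507.7938 309.4881] grip start [646.0721 271.2339]
0.63 0.2 bolt [400.5828 367.2842] kn [512.4714 318.5147] grip start [654.2328 291.9791]
0.7 0.2 bolt [400.5828 367.2842] kn [515.9693 326.6881] grip start [660.0154 310.6037]
0.55 0.3 bolt [400.5828 367.2842] kn [507.7938 309.4881] grip start [650.3193 286.1481]
0.63 0.3 bolt [400.5828 367.2842] kn [512.4714 318.5147] grip start [657.2877 307.1744]
0.7 0.3 bolt [400.5828 367.2842] kn [515.9693 326.6881] grip start [662.0082 325.9672]
```

View pics/t7.png

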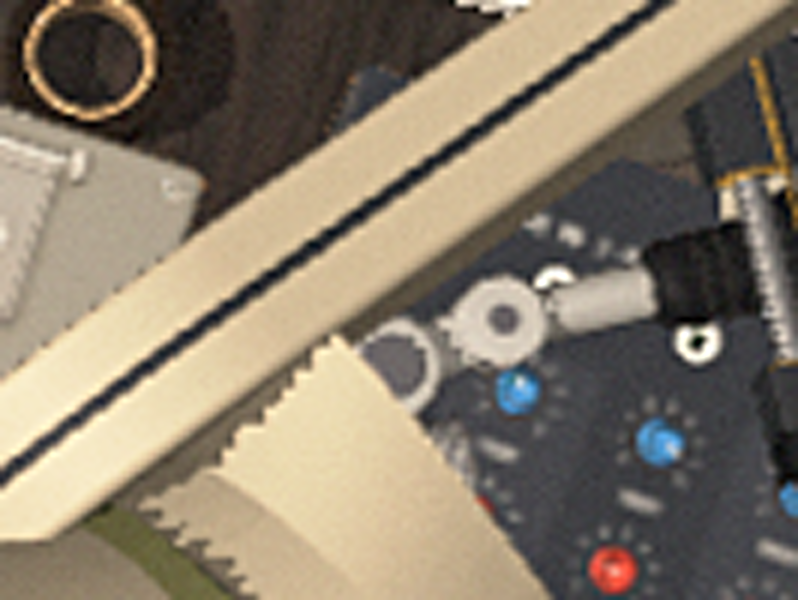

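Measured: bolt (395,363), knuckle (503,318), grip start (648,289). That matches a bolt angle of about 0.64 and a bend of about 0.19, so it has broken over. I'll add a few millimetres to get clearly broken but short of the 0.32 stop, then release and lift.

```bash
python3 -m jog '0.45 0 -0.0025 0 1.5;0.45 0 -0.002 0 1.5;0.45 0 0 0 0'
python3 -c "
from h import *
at(); p,a=wr(0.64,.25); go(*p,.204,a)"
```

```text
t: 15.05
tool_pos: [0.4092, -0.4982, 0.2064]
orientation: [2.041, 2.379, 0.0]
force: [7.0, -0.4, 1.8]
opening: 0.0421
gripper_force: 3.3
contact angle 0.14347656829953276 r 0.10613422744517237 handle yaw 0.06872097159513542 F [ 7.0181 -0.407   1.7875] Fn 6.874298565292429
t 15.05 tool [ 0.4092 -0.4982  0.2064] ya 8.755780256587279 q [-0.9635  0.3044  1.4667  0.0018  1.3639 -1.1167] F [ 7.0181 -0.407   1.7875]
shift [-0.0012 -0.0007  0.0024] turn 0.49967486565473607
```

```bash
python3 -m jog '0.45 0 0.005 0 0;0.45 0 0.0045 0 0;0.45 0 0 0 0;0.45 0 0 -0.02 0;0.45 0 0 -0.03 0;0.45 0 0 -0.03 0;0.45 0 0 -0.03 0;0.45 0 0 -0.03 0;0.45 0 0 -0.03 0;0.45 0 0 0 0'
python3 -m jog '0.45 0.03 0 0 0;0.45 0.03 0 0 0;0.45 0.03 0 0 0;0.45 0.03 0 0 0;0.45 0.03 0 0 0;0.45 0.03 0 0 0;0.45 0 0 0 0'
python3 - <<'E'
from h import *
s=robot.read_camera('scene'); im=s['color'].astype(int); g=im.sum(2)
d=lambda a:np.cos(a)*XS+np.sin(a)*YS
# darkness score of the grip (inside) against just outside its ends/sides, over (q,b)
best=[]
for q in np.arange(.5,.85,.02):
  for b in np.arange(0,.42,.02):
    k=B+.032*d(.95-q);f=.95-q-b;n=-np.sin(f)*XS+np.cos(f)*YS
    sm=lambda p,z:(lambda u:g[int(round(u[1])),int(round(u[0]))])(proj(s,[*p,z],1))
    i=np.mean([sm(k+r*d(f)+o*n,.139) for r in np.linspace(.044,.118,12) for o in(-.006,0,.006)])
    sh=np.mean([sm(k+r*d(f),.139) for r in np.linspace(.014,.034,6)])+np.mean([sm(k,.152),sm(k+.003*d(0),.152),sm(k-.003*d(0),.152)])
    best.append((sh/2-i,round(q,2),round(b,2)))
print(sorted(best)[-8:])
E
```

```text
t: 15.88
tool_pos: [0.4176, -0.4968, 0.3822]
orientation: [2.036, 2.378, -0.005]
force: [0.7, -0.6, 1.6]
opening: 0.0419
gripper_force: 0.0
t: 16.47
tool_pos: [0.3886, -0.3137, 0.3738]
orientation: [-2.04, -2.388, -0.002]
force: [-1.1, 0.2, 0.7]
opening: 0.0417
gripper_force: 0.0
[(np.float64(424.05555555555554), np.float64(0.78), np.float64(0.0)), (np.float64(424.3888888888889), np.float64(0.52), np.float64(0.38)), (np.float64(424.44444444444446), np.float64(0.5), np.float64(0.4)), (np.float64(424.75), np.float64(0.52), np.float64(0.34)), (np.float64(424.80555555555554), np.float64(0.52), np.float64(0.4)), (np.float64(425.49999999999994), np.float64(0.78), np.float64(0.02)), (np.float64(426.0277777777778), np.float64(0.52), np.float64(0.36)), (np.float64(427.30555555555554), np.float64(0.5), np.float64(0.38))]
```

The image fit can't separate bolt angle from bend, but their sum of about 0.88 agrees with 0.64 + 0.24 from the picture and contact readings. The robot is clear, so I'm handing in.

```bash
python3 -c "
from plant import robot
print(robot.close_job())"
```

```text
the job is handed in; nothing more can be done
None
```

I straightened the wrench, slid the counterweight to the end cap, then turned the wrench clockwise until it broke over (bolt about 0.64 rad, bend about 0.24 rad, both estimated), left it on the bolt and handed the job in at about 16.5 s; the arm went nowhere near the bottle slide or tape, but I took no final picture of them or of the weight at the cap.

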